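# Pin a freezer rack's strap with its spring cotter

### The job

The freezer rack's retaining strap is closed, but its yellow-headed locking pin has stuck part way: push the pin down until its head sits on the clevis. Then take the spring cotter from the bench, feel for the pin's cross hole with its straight leg (the pin has swung round a little), and push it through, bow on the outer side away from the clevis back plate, until the bow snaps over the pin; let go of it. Feel your way with a light hand, forcing neither pin nor cotter, and leave everything else on the bench where it is.

Things in the scene. Friction and masses are not known exactly. Their poses are not given: they have to be found in the camera images.
- rack: Fixed steel freezer rack with three white boxes, 142 x 146 x 174 mm high. Origin: centre of its underside; z up, front (strap side) faces -x, y runs along the front. A 24 mm wide strap runs up the front at x = -79 mm and over the top, 206 mm high, into the clevis. A bail handle lies flat on the top at x = 10 to 62 mm, up to 183 mm high. The top is free on both sides (+y, -y) of the clevis.
- clevis (a point): Middle of the lower ear's underside in the dark steel clevis on the rack's top, on the pin's axis (rack x = -45, y = 0, z = 197 mm); axes as the rack's. Two ears, 28 mm wide in y, from x = -14 to +22 mm and z = 0 to 16 mm of this point; back plate on the +x side, its face 18 mm from the pin's axis.
- pin: Steel locking pin, 16 mm thick, upright in the clevis, sliding only up and down. Origin: middle of its cross hole; axes as the rack's. Home: origin at 188 mm, hole clear, 9 mm below the lower ear; starts 16 to 22 mm higher, hole inside the clevis. Slides stiffly (about 5 N) to a firm stop and stays where left.
- pin_hole (a point): Middle of the 7 mm cross hole; axes as the rack's. Entered from the -y side. The pin has swung round in its bores, 0.6 to 1.0 rad clockwise seen from above, which is NOT in this reading: the hole's near mouth lies 4.5 to 6.7 mm to the -x (outer) side of the line along y, 4.3 to 6.6 mm short of the middle. A leg tip caught 2 to 4 mm deep in it and moved sideways turns the pin square (about 5 N).
- pin_head (a point): Middle of the top of the pin's round yellow head (28 mm across, 13 mm high), 38 mm above the hole's middle.
- clip: Loose spring cotter (R-shaped hairpin), 5 mm yellow-plated wire, lying flat, 85 mm long, 45 g. Origin: centre of its double coil, at the underside; z up. Coil: 22 mm across in y, 12 mm high, the place to grip (pads across y). x points along the straight leg. Sprung bow on the +y side. For the job x must point along the rack's +y, so that the bow comes to the rack's -x side.
- clip_seat (a point): Point on the straight leg's axis that lies in the middle of the pin when the cotter is home (clip x = 42, y = -8.5, z = 2.5 mm).
- leg: The cotter's straight leg, one piece with clip, axes as clip's. Origin: its tip (clip x = 74, y = -8.5, z = 2.5 mm), 32 mm past the pin's axis when home. The last 7 mm are thinned to 4 mm.
- bow (a joint): Opening of the sprung bow, rad: 0 at rest, about 0.07 with the nip on the pin, back to about 0 when snapped over. Its flared end meets the pin 18 mm before home; the push grows to some 10 N (leg against pin 15 N) until the nip (clip x = 51 mm) passes the pin 9 mm before home, then it snaps and draws in. Past home a second nip is a hard stop.
- bow_cup (a point): Middle of the bow's cup (clip x = 42, y = +2.5, z = 2.5 mm): when home it lies 11 mm from the pin's axis, on the rack's -x (outer) side.
- cryobox: Bystander: open white cryobox with vials, 133 mm square, 50 mm high.
- vial_blue: Bystander: standing cryovial with blue cap, 14 mm across, 45 mm high.
- vial_magenta: Bystander: standing cryovial with magenta cap, 14 mm across, 45 mm high.
- spare_pin: Bystander: a spare locking pin standing on its yellow head, 28 mm across, 47 mm high.
- forceps: Bystander: steel forceps lying flat, 146 mm long.
- scraper: Bystander: frost scraper with blue handle lying flat, 170 mm long.
Not all that is in view belongs to the job. What is shaped like the rack but green is not meant. Several things look just like the clip: the one meant starts nearest to the robot's base.

How it is judged:
By the outcome, as a careful person would: the job done as asked, in the order asked, and still so for the second after the job is handed in, with the robot touching nothing.
It also fails if it takes over 53 s, if anything falls off the work surface, if the arm or the gripper's body presses on something with over 40 N, if the wrist force passes 120 N, or if a joint passes its speed limit or range.

### The arm

A 6-joint arm with a two-finger parallel gripper is mounted at the origin on the work surface. World frame = base frame: x ahead of the robot, y to its left, z up, the work surface at z = 0. Lengths are in m, angles in rad, forces in N, time in s.
With the tool pointing down it reaches from about 0.325 to 0.775 m from the base axis. Payload 5.5 kg.
Tool frame: the origin (TCP) lies at the very end of the fingers, on their centre line; the grasp point (between the pads) lies 19 mm behind it (robot.grasp_offset is the distance from the TCP to the grasp point, in m); z points along the fingers, y is the line along which they close (so a half turn about z gives the same grasp; the last joint's range is limited). The gripper opens to 88 mm and grips with 3 to 60 N. Pads are 20 mm wide; open, the fingers measure 115 mm over their backs; the gripper's body (75 mm by 178 mm) begins 61 mm behind the grasp point.
Start: joints at [1.118, 0.091, 1.231, -0, 1.82, -0.057], TCP at [0.231, 0.554, 0.223] pointing down, gripper open.
Joint ranges: [-2.87, 2.87], [-0.86, 2.18], [0.17, 2.46], [-1.51, 4.65], [0.06, 2.69], [-2.65, 2.65]. Speed limits (rad/s): [2.57, 2.57, 3.01, 3.14, 3.14, 3.14].

### API

Orientations are given as a unit quaternion [x, y, z, w].
In Python, from plant import robot gives the robot as it stands.
- The arm moves only by the shell command python3 -m jog 'ROWS' [OPENING] [FORCE]. ROWS is JSON, a list of rows, each an object of numbers: "tx", "ty", "tz": the shift along the tool's x, y, z in mm; "roll": the turn about the tool's z in rad. In form: [{"tx": .., "ty": .., "tz": .., "roll": ..}, ...]. A call has exactly 10 rows; each row is the pose to reach, as a shift and turn from the pose commanded when the call began, along the tool's axes at that moment; what a row does not reach only later rows make up. A row lasts 1/8 s, in which the tool goes at most 62.5 mm and 10.7 degrees, less where a joint would pass 70% of its speed; a pose out of reach is approached as far as the arm can. A call with a gripper value outside its range is refused whole. OPENING is the opening, from -1 (shut) to 1 (fully open), so that 0 is half open, set as the call begins (- or left out, the last holds). The fingers move at their own pace and stop on an object; FORCE is the grip in N (left out, the last holds). Time passes only in rows, so rows that repeat a pose let the fingers close, or fill a call up. It gives the time, the measured TCP pose, the force, the opening and the grip force at its end, in the units of the state.
- robot.state(): the state, without advancing time (a new reading comes with each control period).
- robot.snapshot(name): name is "scene" or "side" or "wrist"; returns (picture, depth): 420x560x3 uint8, red, green, blue; 420x560 float32, m along the optical axis (not along the pixel's ray), 0 where there is no reading.
- robot.calibration(name): a dict with "fx", "fy", "cx", "cy" (pixels), "rvec" (rotation vector, rad) and "tvec" (3), from world to camera coordinates, as OpenCV has them. Camera axes: x right, y down, z forward; pixel columns grow to the right and rows downward; lengths in m; the calibration is good to about 2 mm. A picture is of the moment at which its call begins: read the wrist's pose just before it. calibration takes no time and is no camera call; for the wrist camera it gives the pose at the moment of the call.
- robot.close_job(): hands the job in; it is judged then, once.
The state is a dict: "clock": time; "joints": joint angles; "dq": joint speeds; "effort": joint torques, N m; "eef_pos": TCP position; "tcp_rot": TCP orientation; "ft_force": force on the tool from outside, world axes, zero at the start; "moment": the same for the moment, N m; "gripper_width": finger opening in m; "grip_force": force on a finger pad.
Only numpy, scipy, OpenCV 4.12 (cv2) and the standard library are available. Lean on these libraries where they do the work, as an engineer would, in place of code of your own. Each camera call takes 0.05 s, during which the arm holds its last target. There are 200 camera calls.

## Working session

There is one attempt and no reset: what is moved stays moved. The work goes in short steps, Python scripts to look and compute and a shell command to move; the robot and the scene stay as the last step left them, time stands still between calls to the robot, and variables do not carry over. Pictures are saved under pics/ and viewed, at most 10 in all, crops included, and the job is handed in when it is done.

```bash
mkdir -p pics; ls; cat > h.py <<'E'
import numpy as np, cv2
from plant import robot
from scipy.spatial.transform import Rotation as R
def snap(n,f=None):
    c=robot.calibration(n); p,d=robot.snapshot(n)
    if f: cv2.imwrite('pics/'+f,p[:,:,::-1])
    return p,d,c
def cloud(d,c):
    v,u=np.mgrid[:d.shape[0],:d.shape[1]]
    P=np.stack([(u-c['cx'])/c['fx']*d,(v-c['cy'])/c['fy']*d,d],-1)
    Rm=cv2.Rodrigues(np.array(c['rvec'],float))[0]
    W=(P-np.array(c['tvec']).ravel())@Rm
    W[d==0]=np.nan
    return W
E
python3 - <<'E'
from h import *
a=[snap(n)for n in('scene','side')]
cv2.imwrite('pics/a.png',a[0][0][:,:,::-1]);cv2.imwrite('pics/b.png',a[1][0][:,:,::-1])
np.savez('a.npz',s=cloud(*a[0][1:]),t=cloud(*a[1][1:]),sp=a[0][0],tp=a[1][0])
print(a[0][2],robot.state())
E
```

```text
pics
{'fx': 433.3872962848176, 'fy': 433.3872962848176, 'cx': 278.1878432465751, 'cy': 209.35050084693296, 'rvec': array([ 1.79705475,  1.48371829, -0.70756394]), 'tvec': array([-0.25278311, -0.18994347,  1.583705  ])} {'clock': 0.1, 'joints': array([ 1.11832275e+00,  9.17608468e-02,  1.23173305e+00,  1.33774717e-05,
        1.81978026e+00, -5.67211014e-02]), 'dq': array([ 0.00106307, -0.00180612, -0.00283185, -0.00133541,  0.00156593,
       -0.00136491]), 'effort': array([ 1.73819553e-03, -4.47858953e+01, -4.07568884e+01,  6.99280668e-02,
        2.84738926e-02, -1.11833456e-04]), 'eef_pos': array([0.23120032, 0.55339315, 0.22165185]), 'tcp_rot': array([ 1.96585776e-01,  9.80486270e-01, -8.12017873e-04, -2.18023256e-04]), 'ft_force': array([ 0.59181961, -0.08961165,  0.4254361 ]), 'moment': array([ 0.04828062, -0.00539282, -0.0182731 ]), 'grip_force': 0.0, 'gripper_width': 0.08797803714724815}
```

View pics/a.png

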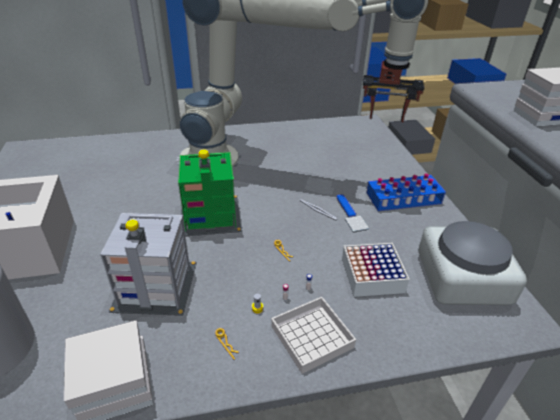

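View pics/b.png

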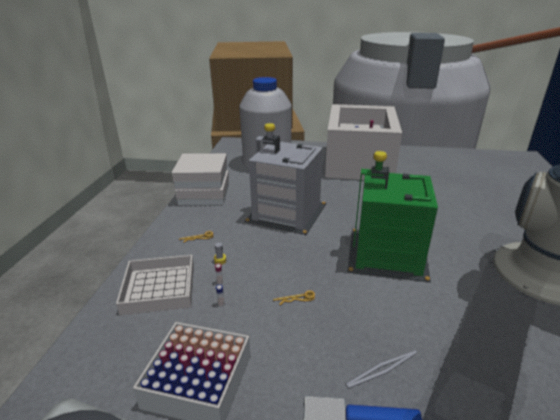

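The clip meant is at scene (283,250), the one nearest the base. The white rack is at about (150,265) and its yellow head at (132,226), with the strap facing the scene camera.

```bash
python3 - <<'E'
from h import *
z=np.load('a.npz')
for k,p in(('s','sp'),('t','tp')):
    W=z[k]; hsv=cv2.cvtColor(z[p],cv2.COLOR_RGB2HSV)
    m=((hsv[...,0]>17)&(hsv[...,0]<33)&(hsv[...,1]>150)&(hsv[...,2]>90)).astype(np.uint8)
    n,l,st,ce=cv2.connectedComponentsWithStats(m,connectivity=8)
    for i in range(1,n):
        if st[i,4]<12: continue
        q=W[l==i]; q=q[~np.isnan(q[:,0])]
        print(k,ce[i].round(),st[i,4],np.median(q,0).round(3),q.min(0).round(3),q.max(0).round(3))
        if k=='s' and abs(ce[i]-[283,250]).max()<15 or k=='t' and abs(ce[i]-[297,297]).max()<20:
            for x in q[::3]: pass
    # rack top points
    g=~np.isnan(W[...,0])&(W[...,2]>.168)&(W[...,2]<.180)
    n,l,st,ce=cv2.connectedComponentsWithStats(g.astype(np.uint8))
    for i in range(1,n):
        if st[i,4]>150:
            q=W[l==i]; print('top',k,ce[i].round(),st[i,4],q.mean(0).round(3)); print(cv2.minAreaRect((q[:,:2]*1000).astype(np.float32)))
E
```

```text
s [203. 153.] 70 [ 0.393 -0.024  0.246] [ 0.058 -0.036  0.063] [ 0.402 -0.012  0.25 ]
s [132. 225.] 108 [ 0.652 -0.188  0.242] [ 0.634 -0.201  0.234] [ 0.663 -0.178  0.245]
s [279. 247.] 60 [0.517 0.155 0.005] [ 0.496  0.145 -0.004] [0.563 0.17  0.013]
s [257. 308.] 63 [0.73  0.059 0.013] [0.711 0.048 0.001] [0.736 0.073 0.016]
s [224. 341.] 125 [ 0.795 -0.026  0.005] [ 0.769 -0.042  0.   ] [ 0.845 -0.001  0.014]
top s [475.  29.] 1019 [-0.812  1.513  0.176]
((-903.4478149414062, 1529.2587890625), (791.1617431640625, 353.13507080078125), 88.79532623291016)
top s [295.  54.] 317 [-0.559  0.446  0.174]
((-559.4302368164062, 453.4847717285156), (557.6224365234375, 30.799394607543945), 89.37226104736328)
top s [69. 65.] 399 [-0.558 -0.525  0.174]
((-556.612548828125, -518.37744140625), (28.542747497558594, 557.1906127929688), 0.22875824570655823)
top s [212. 117.] 234 [0.03  0.025 0.174]
((-10.001113891601562, 60.605506896972656), (107.32110595703125, 311.02227783203125), 41.09811019897461)
top s [537. 112.] 157 [0.18  1.148 0.174]
((170.1498565673828, 1142.021728515625), (153.4901733398
[... 1208 characters left out ...]
 -1.094  0.174]
((893.2351684570312, -1091.9383544921875), (369.8492431640625, 20.32243537902832), 13.156725883483887)
top t [265. 119.] 193 [ 0.707 -0.452  0.174]
((711.400390625, -464.5701904296875), (162.93267822265625, 70.91140747070312), 10.259491920471191)
top t [286. 156.] 1207 [ 0.6   -0.164  0.174]
((604.1133422851562, -178.256103515625), (152.27334594726562, 153.67762756347656), 76.59326171875)
top t [399. 191.] 1920 [ 0.339 -0.004  0.174]
((338.7371826171875, -19.641937255859375), (150.33143615722656, 144.10446166992188), 86.8246841430664)
top t [538. 206.] 276 [0.078 0.023 0.174]
((81.09811401367188, 19.056663513183594), (25.262290954589844, 82.3459243774414), 38.194400787353516)
```

```bash
python3 -m jog '[{"tx":-50,"ty":-32,"tz":-7},{"tx":-100,"ty":-65,"tz":-15},{"tx":-150,"ty":-97,"tz":-23},{"tx":-200,"ty":-130,"tz":-30},{"tx":-250,"ty":-162,"tz":-38},{"tx":-300,"ty":-195,"tz":-45},{"tx":-350,"ty":-227,"tz":-53},{"tx":-400,"ty":-260,"tz":-60},{"tx":-400,"ty":-260,"tz":-60},{"tx":-400,"ty":-260,"tz":-60}]' -1 20; python3 - <<'E'
from h import *
s=robot.state(); print(s['eef_pos'],s['tcp_rot'],s['ft_force'],s['clock'])
p,d,c=snap('wrist','c.png'); W=cloud(d,c); np.savez('c.npz',p=p,W=W)
hsv=cv2.cvtColor(p,cv2.COLOR_RGB2HSV)
m=((hsv[...,0]>15)&(hsv[...,0]<35)&(hsv[...,1]>110)&(hsv[...,2]>70)).astype(np.uint8)
n,l,st,ce=cv2.connectedComponentsWithStats(m,connectivity=8)
for i in range(1,n):
    if st[i,4]>40: print(ce[i].round(),st[i],np.nanmedian(W[l==i],0).round(4))
E
```

```text
[0.23120032 0.55339315 0.22165185] [ 1.96585776e-01  9.80486270e-01 -8.12017873e-04 -2.18023256e-04] [ 0.59181961 -0.08961165  0.4254361 ] 0.1
[ 91. 334.] [ 85 303  18  58 305] [0.1873 0.5239 0.3199]
[455. 328.] [436 302  30  59 447] [0.2211 0.6071 0.3186]schema error: expected keys tx, ty, tz, roll
```

View pics/c.png

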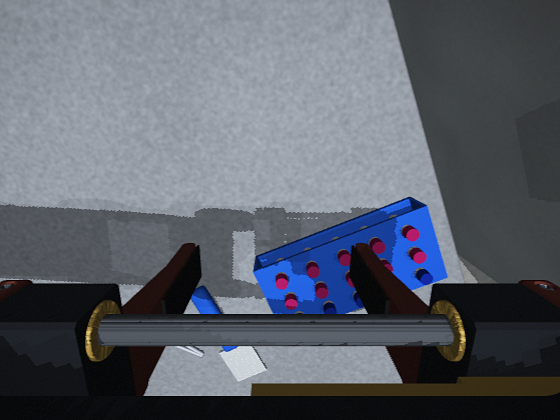

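The move was refused because every row needs all four keys. The picture is still from the start pose: fingers at the bottom, blue tube rack at (350,260), no clip in view.

```bash
python3 - <<'E'
from h import *
W=np.load('c.npz')['W']; print(W[200,280],W[100,280],W[200,150], W[270,230])
E
python3 -m jog '[{"tx":-50,"ty":-32,"tz":-7,"roll":0},{"tx":-100,"ty":-65,"tz":-15,"roll":0},{"tx":-150,"ty":-97,"tz":-23,"roll":0},{"tx":-200,"ty":-130,"tz":-30,"roll":0},{"tx":-250,"ty":-162,"tz":-38,"roll":0},{"tx":-300,"ty":-195,"tz":-45,"roll":0},{"tx":-350,"ty":-227,"tz":-53,"roll":0},{"tx":-400,"ty":-260,"tz":-60,"roll":0},{"tx":-420,"ty":-272,"tz":-60,"roll":0},{"tx":-420,"ty":-272,"tz":-60,"roll":0}]' -1 20; python3 - <<'E'
from h import *
s=robot.state(); print(s['eef_pos'],s['tcp_rot'],s['ft_force'],s['clock'])
p,d,c=snap('wrist','d.png'); W=cloud(d,c); np.savez('c.npz',p=p,W=W)
hsv=cv2.cvtColor(p,cv2.COLOR_RGB2HSV)
m=((hsv[...,0]>15)&(hsv[...,0]<35)&(hsv[...,1]>110)&(hsv[...,2]>70)).astype(np.uint8)
n,l,st,ce=cv2.connectedComponentsWithStats(m,connectivity=8)
for i in range(1,n):
    if st[i,4]>40: print(ce[i].round(),st[i],np.nanmedian(W[l==i],0).round(4))
E
```

```text
[ 0.2495211   0.55322862 -0.00200584] [ 0.13573455  0.60030757 -0.00353493] [ 0.18367454  0.39668211 -0.00077712] [ 0.31571617  0.44997785 -0.00164906]
clock: 1.4
eef_pos: [0.5146, 0.1392, 0.2819]
tcp_rot: [0.198, 0.98, -0.0, -0.001]
ft_force: [-0.8, 0.0, -0.4]
gripper_width: 0.0003
grip_force: 0.0
[0.51458601 0.13923629 0.28189926] [ 1.98139285e-01  9.80173636e-01 -3.03103698e-04 -6.12141277e-04] [-0.79385998  0.04180809 -0.39589533] 1.4
[145.  22.] [141  18   9   9  61] [0.2621 0.0662 0.0047]
[196. 144.] [193 141   8   7  43] [0.4237 0.0573 0.0047]
[293. 183.] [276 163  40  46 390] [0.527  0.1641 0.0028]
[ 96. 182.] [ 92 179   8   7  42] [ 0.4149 -0.1045  0.0046]
[270. 333.] [268 303   4  58 216] [0.4877 0.1502 0.3799]
[280. 331.] [278 303   5  58 228] [0.4877 0.1529 0.3804]
```

View pics/d.png

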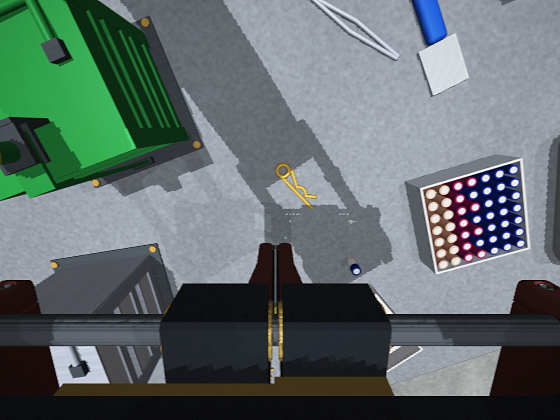

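Clip coil at (284,171) with legs running to about (312,206) and the bow on the upper right side; the rack corner shows lower left. Next I go above the pin.

```bash
python3 -m jog '[{"tx":-42,"ty":-42,"tz":0,"roll":0},{"tx":-84,"ty":-84,"tz":0,"roll":0},{"tx":-126,"ty":-126,"tz":0,"roll":0},{"tx":-168,"ty":-168,"tz":0,"roll":0},{"tx":-210,"ty":-210,"tz":0,"roll":0},{"tx":-240,"ty":-240,"tz":0,"roll":0},{"tx":-252,"ty":-250,"tz":0,"roll":0},{"tx":-252,"ty":-250,"tz":10,"roll":0},{"tx":-252,"ty":-250,"tz":22,"roll":0},{"tx":-252,"ty":-250,"tz":28,"roll":0}]'
python3 - <<'E'
from h import *
z=np.load('c.npz');p,W=z['p'],z['W']
hsv=cv2.cvtColor(p,cv2.COLOR_RGB2HSV)
m=((hsv[...,0]>15)&(hsv[...,0]<35)&(hsv[...,1]>110)&(hsv[...,2]>70))
m[:155]=0;m[220:]=0;m[:,:270]=0;m[:,325:]=0
q=W[m];q=q[~np.isnan(q[:,0])]
o=q[q[:,2]>.008]; print(len(q),len(o),o[:,:2].mean(0),np.median(o,0)); 
print(q[np.argsort(q[:,0])][[0,1,-3,-2,-1]].round(4), q[np.argsort(q[:,1])][[0,-1]].round(4))
E
```

```text
clock: 2.7
eef_pos: [0.6497, -0.1855, 0.2533]
tcp_rot: [0.196, 0.981, 0.0, -0.001]
ft_force: [0.5, 0.2, 0.4]
gripper_width: 0.0003
grip_force: 0.0
388 101 [0.50521222 0.15511368] [0.50597308 0.15520088 0.00965171]
[[ 0.4948  0.1544  0.0095]
 [ 0.4949  0.1561  0.0024]
 [ 0.5755  0.1732  0.0022]
 [ 0.576   0.1746  0.0025]
 [ 0.5765  0.1752 -0.004 ]] [[0.5052 0.1454 0.008 ]
 [0.5605 0.1854 0.0022]]
```

```bash
python3 -m jog '[{"tx":0,"ty":0,"tz":3,"roll":0},{"tx":0,"ty":0,"tz":6,"roll":0},{"tx":0,"ty":0,"tz":9,"roll":0},{"tx":0,"ty":0,"tz":12,"roll":0},{"tx":0,"ty":0,"tz":14,"roll":0},{"tx":0,"ty":0,"tz":16,"roll":0},{"tx":0,"ty":0,"tz":18,"roll":0},{"tx":0,"ty":0,"tz":20,"roll":0},{"tx":0,"ty":0,"tz":22,"roll":0},{"tx":0,"ty":0,"tz":23,"roll":0}]'
python3 -m jog '[{"tx":0,"ty":0,"tz":0.5,"roll":0},{"tx":0,"ty":0,"tz":1,"roll":0},{"tx":0,"ty":0,"tz":1.5,"roll":0},{"tx":0,"ty":0,"tz":2,"roll":0},{"tx":0,"ty":0,"tz":2.5,"roll":0},{"tx":0,"ty":0,"tz":3,"roll":0},{"tx":0,"ty":0,"tz":3.3,"roll":0},{"tx":0,"ty":0,"tz":3.6,"roll":0},{"tx":0,"ty":0,"tz":3.8,"roll":0},{"tx":0,"ty":0,"tz":4,"roll":0}]'
```

```text
clock: 3.95
eef_pos: [0.6502, -0.1871, 0.2314]
tcp_rot: [0.197, 0.98, 0.0, -0.0]
ft_force: [0.0, -0.4, 4.6]
gripper_width: 0.0005
grip_force: 2.1
clock: 5.2
eef_pos: [0.6501, -0.1871, 0.2276]
tcp_rot: [0.197, 0.98, -0.0, 0.0]
ft_force: [1.2, -0.2, 4.7]
gripper_width: 0.0005
grip_force: 2.0
```

```bash
python3 -m jog '[{"tx":0,"ty":0,"tz":0.3,"roll":0},{"tx":0,"ty":0,"tz":0.6,"roll":0},{"tx":0,"ty":0,"tz":0.9,"roll":0},{"tx":0,"ty":0,"tz":1.1,"roll":0},{"tx":0,"ty":0,"tz":1.3,"roll":0},{"tx":0,"ty":0,"tz":1.5,"roll":0},{"tx":0,"ty":0,"tz":1.6,"roll":0},{"tx":0,"ty":0,"tz":1.7,"roll":0},{"tx":0,"ty":0,"tz":1.8,"roll":0},{"tx":0,"ty":0,"tz":1.8,"roll":0}]'
```

```text
clock: 6.45
eef_pos: [0.6502, -0.1871, 0.2264]
tcp_rot: [0.197, 0.98, -0.0, 0.0]
ft_force: [0.6, -0.3, 4.9]
gripper_width: 0.0004
grip_force: 2.8
```

```bash
python3 -m jog '[{"tx":0,"ty":0,"tz":0.2,"roll":0},{"tx":0,"ty":0,"tz":0.4,"roll":0},{"tx":0,"ty":0,"tz":0.6,"roll":0},{"tx":0,"ty":0,"tz":0.7,"roll":0},{"tx":0,"ty":0,"tz":0.8,"roll":0},{"tx":0,"ty":0,"tz":0.9,"roll":0},{"tx":0,"ty":0,"tz":1.0,"roll":0},{"tx":0,"ty":0,"tz":1.1,"roll":0},{"tx":0,"ty":0,"tz":1.2,"roll":0},{"tx":0,"ty":0,"tz":1.3,"roll":0}]'
```

```text
clock: 7.7
eef_pos: [0.6502, -0.1871, 0.2262]
tcp_rot: [0.197, 0.98, -0.0, 0.001]
ft_force: [-0.6, 0.7, 9.8]
gripper_width: 0.0005
grip_force: 4.6
```

Pin firmly seated at 9.8 N, head top at 226 mm. Now to the clip, estimated at (0.506, 0.156) with yaw 22°.

```bash
python3 -m jog '[{"tx":0,"ty":0,"tz":-45,"roll":0},{"tx":33,"ty":33,"tz":-55,"roll":-0.1},{"tx":74,"ty":73,"tz":-55,"roll":-0.25},{"tx":116,"ty":114,"tz":-50,"roll":-0.4},{"tx":158,"ty":155,"tz":-40,"roll":-0.55},{"tx":198,"ty":195,"tz":-15,"roll":-0.7},{"tx":234,"ty":230,"tz":15,"roll":-0.773},{"tx":258,"ty":254,"tz":50,"roll":-0.773},{"tx":265,"ty":261,"tz":86,"roll":-0.773},{"tx":265,"ty":261,"tz":86,"roll":-0.773}]' 0 20
python3 - <<'E'
from h import *
p,d,c=snap('wrist','e.png'); W=cloud(d,c); 
Rm=cv2.Rodrigues(np.array(c['rvec']))[0]; C=-Rm.T@np.array(c['tvec']).ravel()
hsv=cv2.cvtColor(p,cv2.COLOR_RGB2HSV)
m=((hsv[...,0]>15)&(hsv[...,0]<35)&(hsv[...,1]>110)&(hsv[...,2]>70)).astype(np.uint8)
n,l,st,ce=cv2.connectedComponentsWithStats(m,connectivity=8)
for i in range(1,n):
    if st[i,4]>150: print(i,ce[i].round(),st[i],np.nanmedian(W[l==i],0).round(4))
np.savez('e.npz',p=p,W=W,l=l,C=C)
s=robot.state(); print(s['eef_pos'],s['tcp_rot'])
E
```

```text
clock: 8.95
eef_pos: [0.5036, 0.156, 0.1342]
tcp_rot: [-0.188, 0.982, -0.0, -0.004]
ft_force: [-0.2, -0.8, -0.1]
gripper_width: 0.0438
grip_force: 0.0
4 [270. 230.] [262 197  21  78 797] [0.5262 0.1628 0.003 ]
5 [181. 322.] [177 303  11  38 180] [0.4843 0.1248 0.2306]
8 [369. 334.] [362 303  12  58 298] [0.469  0.1683 0.2325]
[0.5050432  0.15563364 0.13692254] [-1.87815674e-01  9.82201847e-01 -2.73190070e-04 -2.17469990e-03]
```

View pics/e.png

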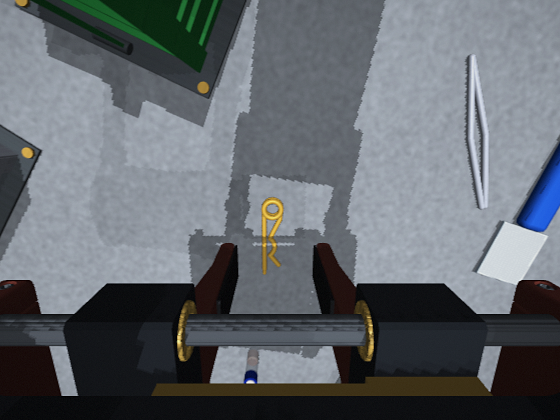

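Clip lies upright in the image: coil at (272,208), straight leg down its left side to (265,273), bow on the right.

```bash
python3 - <<'E'
from h import *
z=np.load('e.npz');W,l,C=z['W'],z['l'],z['C']
c=robot.calibration('wrist');Rm=cv2.Rodrigues(np.array(c['rvec']))[0]
def ray(u,v,h):
    r=Rm.T@np.array([(u-c['cx'])/c['fx'],(v-c['cy'])/c['fy'],1]); return C+r*(h-C[2])/r[2]
m=l==4
v,u=np.nonzero(m); t=v<218
(cu,cv_),r=cv2.minEnclosingCircle(np.stack([u,v],1)[t&(v<219)].astype(np.float32)); print(cu,cv_,r)
coil=ray(cu,cv_,.008)[:2]
L=np.array([(m[y].nonzero()[0][0]+m[y].nonzero()[0][0]+0.0)/2 for y in range(232,272)])
ys=np.arange(232,272); k=np.polyfit(ys,L,1); print(k)
a=ray(np.polyval(k,232),232,.0025);b=ray(np.polyval(k,271),271,.0025);b2=ray(np.polyval(k,v.max()),v.max(),.0025)
yaw=np.arctan2(*(b-a)[[1,0]]); print('coil',coil,'yaw',np.degrees(yaw),'tip',b2)
s=robot.state();Rt=R.from_quat(s['tcp_rot']).as_matrix()
print('tool y yaw',np.degrees(np.arctan2(Rt[1,1],Rt[0,1])),s['eef_pos'])
# check coil from clip frame: tip->coil
ux=np.array([np.cos(yaw),np.sin(yaw)]);uy=np.array([-ux[1],ux[0]])
print('tip rel coil in clip axes',(b2[:2]-coil)@ux,(b2[:2]-coil)@uy)
print('tool shift',Rt.T@np.append(coil-s['eef_pos'][:2],.0035-s['eef_pos'][2])*1000)
E
```

```text
271.5 209.1999969482422 12.291969299316406
[1.04127580e-02 2.59456191e+02]
coil [0.50754483 0.15500489] yaw 21.47206736296433 tip [0.57960119 0.17262166 0.0025    ]
tool y yaw 111.65069106249759 [0.5050432  0.15563364 0.13692254]
tip rel coil in clip axes 0.07350394412335416 -0.009981952933984954
tool shift [ -2.67681152  -1.54475189 133.41167538]
```

```bash
python3 -m jog '[{"tx":-2.7,"ty":-1.5,"tz":40,"roll":0},{"tx":-2.7,"ty":-1.5,"tz":80,"roll":0},{"tx":-2.7,"ty":-1.5,"tz":110,"roll":0},{"tx":-2.7,"ty":-1.5,"tz":125,"roll":0},{"tx":-2.7,"ty":-1.5,"tz":131,"roll":0},{"tx":-2.7,"ty":-1.5,"tz":133,"roll":0},{"tx":-2.7,"ty":-1.5,"tz":133,"roll":0},{"tx":-2.7,"ty":-1.5,"tz":133,"roll":0},{"tx":-2.7,"ty":-1.5,"tz":133,"roll":0},{"tx":-2.7,"ty":-1.5,"tz":133,"roll":0}]'
```

```text
clock: 10.25
eef_pos: [0.5094, 0.1555, 0.0057]
tcp_rot: [-0.188, 0.982, -0.0, 0.0]
ft_force: [0.3, 0.5, 0.5]
gripper_width: 0.0437
grip_force: 0.0
```

```bash
python3 -m jog '[{"tx":0,"ty":0,"tz":0,"roll":0},{"tx":0,"ty":0,"tz":0,"roll":0},{"tx":0,"ty":0,"tz":0,"roll":0},{"tx":0,"ty":0,"tz":0,"roll":0},{"tx":0,"ty":0,"tz":0,"roll":0},{"tx":0,"ty":0,"tz":0,"roll":0},{"tx":0,"ty":0,"tz":-5,"roll":0},{"tx":0,"ty":0,"tz":-20,"roll":0},{"tx":0,"ty":0,"tz":-60,"roll":0},{"tx":0,"ty":0,"tz":-100,"roll":0}]' -1 45
```

```text
clock: 11.5
eef_pos: [0.5093, 0.1555, 0.1076]
tcp_rot: [-0.188, 0.982, -0.0, 0.0]
ft_force: [0.8, 0.2, -0.6]
gripper_width: 0.0213
grip_force: 45.0
```

```bash
python3 -m jog '[{"tx":0,"ty":-15,"tz":-55,"roll":0},{"tx":0,"ty":-40,"tz":-105,"roll":0},{"tx":0,"ty":-75,"tz":-150,"roll":0},{"tx":0,"ty":-115,"tz":-190,"roll":0},{"tx":0,"ty":-160,"tz":-215,"roll":0},{"tx":-2,"ty":-205,"tz":-222,"roll":0},{"tx":-3,"ty":-240,"tz":-222,"roll":0},{"tx":-3,"ty":-254,"tz":-222,"roll":0},{"tx":-3,"ty":-254,"tz":-222,"roll":0},{"tx":-3,"ty":-254,"tz":-222,"roll":0}]'
python3 - <<'E'
from h import *
s=robot.state(); print(s['eef_pos'],s['tcp_rot'])
p,d,c=snap('wrist','f.png'); W=cloud(d,c); np.savez('f.npz',p=p,W=W)
hsv=cv2.cvtColor(p,cv2.COLOR_RGB2HSV)
m=((hsv[...,0]>15)&(hsv[...,0]<35)&(hsv[...,1]>110)&(hsv[...,2]>70)).astype(np.uint8)
n,l,st,ce=cv2.connectedComponentsWithStats(m,connectivity=8)
for i in range(1,n):
    if st[i,4]>60:
        q=W[l==i];t=q[q[:,2]>np.nanmax(q[:,2])-.004]; print(i,ce[i].round(),st[i],np.nanmedian(q,0).round(4),'top',t.mean(0).round(4),t.min(0).round(4),t.max(0).round(4))
g=(W[...,2]>.168)&(W[...,2]<.179)
n,l,st,ce=cv2.connectedComponentsWithStats(g.astype(np.uint8))
for i in range(1,n):
    if st[i,4]>400: q=W[l==i]; print('top',ce[i].round(),st[i],cv2.minAreaRect((q[:,:2]*1000).astype(np.float32)))
E
```

```text
clock: 12.75
eef_pos: [0.6053, -0.0783, 0.3281]
tcp_rot: [-0.188, 0.982, 0.0, 0.0]
ft_force: [0.5, 0.9, -0.3]
gripper_width: 0.0214
grip_force: 45.0
[ 0.60530587 -0.07832615  0.32807433] [-1.88086110e-01  9.82152507e-01  1.21757051e-04  2.32313929e-04]
5 [149. 206.] [133 191  32  30 738] [ 0.6414 -0.1859  0.2236] top [ 0.6435 -0.1874  0.2239] [ 0.6313 -0.1998  0.2223] [ 0.6564 -0.1754  0.2263]
7 [273. 271.] [ 257  237   37   77 1737] [ 0.6084 -0.0753  0.3258] top [ 0.6009 -0.0789  0.3319] [ 0.5903 -0.0894  0.3298] [ 0.6123 -0.0679  0.3338]
8 [324. 262.] [317 256  17  17 145] [0.7137 0.0563 0.0106] top [0.7213 0.0542 0.0378] [0.7213 0.0542 0.0378] [0.7213 0.0542 0.0378]
11 [323. 335.] [319 307   8  54 220] [ 0.5741 -0.0768  0.4263] top [ 0.5759 -0.0761  0.4267] [ 0.5705 -0.0783  0.4247] [ 0.5817 -0.0735  0.4286]
15 [227. 338.] [224 314   7  47 171] [ 0.5838 -0.0981  0.4265] top [ 0.5848 -0.0977  0.4266] [ 0.5797 -0.0998  0.4249] [ 0.5907 -0.0955  0.4288]
16 [262. 351.] [259 346   7  12  63] [ 0.6673 -0.0614  0.3249] top [ 0.6678 -0.0614  0.3248] [ 0.664  -0.0645  0.3231] [ 0.6726 -0.0586  0.326 ]
top [387.   9.] [350   0  64  26 910] ((405.54901123046875, -51.944419860839844), (20.306976318359375, 57.45682907104492), 20.36962890625)
top [466.  28.] [ 422    0   88   67 3300] ((383.129150390625, 24.08846092224121), (54.938743591308594, 60.664520263671875), 87.01470184326172)
top [188. 153.] [   93    53   192   197 17235] ((599.719970703125, -177.5460968017578), (147.06594848632812, 144.49493408203125), 76.66313171386719)
```

View pics/f.png

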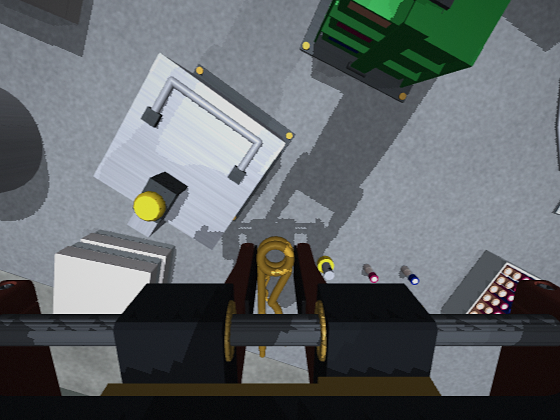

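Pin head is seated at (149,206). The coil is held at (273,257) with the leg tip visible at (262,351), so the grasp is square. Now I turn into the pre-insertion pose.

```bash
python3 -m jog '[{"tx":-10,"ty":-8,"tz":0,"roll":0.18},{"tx":-22,"ty":-16,"tz":5,"roll":0.36},{"tx":-35,"ty":-26,"tz":12,"roll":0.54},{"tx":-47,"ty":-35,"tz":20,"roll":0.72},{"tx":-56,"ty":-42,"tz":30,"roll":0.9},{"tx":-62,"ty":-46,"tz":40,"roll":1.08},{"tx":-64.7,"ty":-47.7,"tz":50,"roll":1.26},{"tx":-64.7,"ty":-47.7,"tz":58,"roll":1.44},{"tx":-64.7,"ty":-47.7,"tz":58,"roll":1.62},{"tx":-64.7,"ty":-47.7,"tz":58,"roll":1.8}]'
python3 -m jog '[{"tx":0,"ty":0,"tz":15,"roll":0.18},{"tx":0,"ty":0,"tz":35,"roll":0.36},{"tx":0,"ty":0,"tz":55,"roll":0.389},{"tx":0,"ty":0,"tz":70,"roll":0.389},{"tx":0,"ty":0,"tz":77,"roll":0.389},{"tx":0,"ty":0,"tz":79,"roll":0.389},{"tx":0,"ty":0,"tz":79,"roll":0.389},{"tx":0,"ty":0,"tz":79,"roll":0.389},{"tx":0,"ty":0,"tz":79,"roll":0.389},{"tx":0,"ty":0,"tz":79,"roll":0.389}]'
python3 - <<'E'
from h import *
st=robot.state(); print(st['eef_pos'],st['tcp_rot'],st['ft_force'])
Rt=R.from_quat(st['tcp_rot']).as_matrix();print('tool y yaw',np.degrees(np.arctan2(Rt[1,1],Rt[0,1])))
ims=[]
for n in('scene','side','wrist'):
    p,d,c=snap(n); W=cloud(d,c); np.savez('g_%s.npz'%n,p=p,W=W,c=c)
    (r0,r1,c0,c1)=dict(scene=(180,290,90,230),side=(100,220,220,360),wrist=(210,400,180,380))[n]
    ims.append(cv2.resize(p[r0:r1,c0:c1],(400,int(400*(r1-r0)/(c1-c0))))[:300])
    hsv=cv2.cvtColor(p,cv2.COLOR_RGB2HSV)
    m=((hsv[...,0]>15)&(hsv[...,0]<35)&(hsv[...,1]>110)&(hsv[...,2]>70)).astype(np.uint8)
    nn,l,s,ce=cv2.connectedComponentsWithStats(m,connectivity=8)
    for i in range(1,nn):
        q=W[l==i]
        if s[i,4]>10 and np.nanmedian(q[:,2])>.15 and np.nanmedian(q[:,0])>.5: print(n,ce[i].round(),s[i],np.nanmedian(q,0).round(4),np.nanmin(q,0).round(4),np.nanmax(q,0).round(4))
o=np.zeros((600,800,3),np.uint8)
for k,i in enumerate(ims): o[300*(k//2):300*(k//2)+i.shape[0],400*(k%2):400*(k%2)+400]=i
cv2.imwrite('pics/g.png',o[:,:,::-1])
E
```

```text
clock: 14.05
eef_pos: [0.6831, -0.0985, 0.2698]
tcp_rot: [0.654, 0.756, 0.0, -0.0]
ft_force: [0.1, -0.4, -0.9]
gripper_width: 0.0211
grip_force: 45.0
clock: 15.3
eef_pos: [0.6834, -0.1001, 0.1907]
tcp_rot: [0.787, 0.617, 0.0, 0.0]
ft_force: [0.1, -0.1, -0.1]
gripper_width: 0.0213
grip_force: 45.0
[ 0.68342756 -0.10012771  0.19074907] [7.86991142e-01 6.16964276e-01 9.61612245e-05 1.21051922e-04] [ 0.09786993 -0.05532647 -0.0753159 ]
tool y yaw -13.81042462282323
scene [186. 209.] [182 207   8   6  21] [ 0.6791 -0.0712  0.2891] [ 0.6775 -0.0814  0.2801] [ 0.6807 -0.0674  0.2937]
scene [160. 217.] [157 213   6   8  29] [ 0.7122 -0.1218  0.3028] [ 0.7015 -0.1271  0.2976] [ 0.7232 -0.118   0.3056]
scene [182. 225.] [180 223   5   6  14] [ 0.7279 -0.0812  0.2892] [ 0.7262 -0.0859  0.2809] [ 0.7305 -0.0787  0.2923]
scene [134. 231.] [127 226  14  12 128] [ 0.6527 -0.1877  0.2249] [ 0.5713 -0.2121  0.1728] [ 0.6613 -0.1753  0.2281]
scene [183. 247.] [181 243   4   9  30] [ 0.6914 -0.0908  0.1967] [ 0.6763 -0.0935  0.1881] [ 0.7669 -0.0868  0.2748]
scene [159. 247.] [148 245  22   6  71] [ 0.
[... 1729 characters left out ...]
355. 380.] [319 377 109  12 328] [ 0.7038 -0.0845  0.2933] [ 0.6972 -0.0892  0.2915] [ 0.7221 -0.082   0.2966]
wrist [159. 384.] [153 384  12   2  14] [ 0.6613 -0.0738  0.2951] [ 0.6598 -0.0752  0.2936] [ 0.663  -0.0734  0.296 ]
wrist [260. 391.] [147 384 254  12 764] [ 0.6825 -0.0792  0.2971] [ 0.6596 -0.0878  0.2937] [ 0.7138 -0.0733  0.2991]
wrist [306. 387.] [295 384  25   9  75] [ 0.6939 -0.0822  0.2955] [ 0.6912 -0.0839  0.2939] [ 0.6971 -0.0808  0.2976]
wrist [134. 395.] [128 395  12   1  12] [ 0.6567 -0.0727  0.298 ] [ 0.656  -0.0737  0.297 ] [ 0.6577 -0.0717  0.2989]
wrist [421. 395.] [411 394  21   2  22] [ 0.7183 -0.0878  0.298 ] [ 0.7164 -0.0899  0.2965] [ 0.7206 -0.0867  0.2987]
```

View pics/g.png

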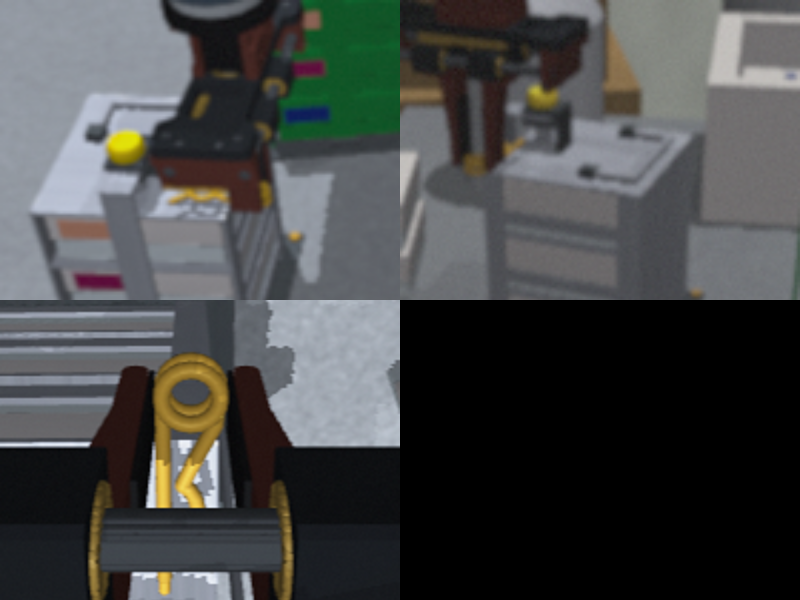

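```bash
cat > st.py <<'E'
from h import *
s=robot.state();a=np.radians(166.6);ex=np.array([np.cos(a),np.sin(a)]);ey=np.array([-ex[1],ex[0]])
P=np.array([.649,-.1885]);d=s['eef_pos'][:2]-P;f=s['ft_force'];m=s['moment']
# nominal tip from TCP: clip frame tip-coil(74,-8.5), coil-TCP(-3.5,+.8)
print('t %.1f tip lat(rack x) %.2f along(rack y) %.2f z %.4f | F x %.1f y %.1f z %.1f Mz %.2f'%(s['clock'],(d@ex)*1e3+7.7,(d@ey)*1e3+70.5,s['eef_pos'][2],f[:2]@ex,f[:2]@ey,f[2],m[2]))
E
python3 st.py
python3 -m jog '[{"tx":-2,"ty":1.5,"tz":0,"roll":0},{"tx":-4,"ty":1.5,"tz":0,"roll":0},{"tx":-6,"ty":1.5,"tz":0,"roll":0},{"tx":-8,"ty":1.5,"tz":0,"roll":0},{"tx":-10,"ty":1.5,"tz":0,"roll":0},{"tx":-12,"ty":1.5,"tz":0,"roll":0},{"tx":-13,"ty":1.5,"tz":0,"roll":0},{"tx":-14,"ty":1.5,"tz":0,"roll":0},{"tx":-15,"ty":1.5,"tz":0,"roll":0},{"tx":-15,"ty":1.5,"tz":0,"roll":0}]' >/dev/null; python3 st.py
```

```text
t 15.4 tip lat(rack x) -5.24 along(rack y) -23.46 z 0.1905 | F x 0.1 y 0.3 z -0.5 Mz -0.08
t 16.7 tip lat(rack x) -6.63 along(rack y) -8.41 z 0.1906 | F x 0.3 y 0.5 z -0.4 Mz 0.02
```

```bash
python3 -m jog '[{"tx":-0.5,"ty":0,"tz":0,"roll":0},{"tx":-1,"ty":0,"tz":0,"roll":0},{"tx":-1.5,"ty":0,"tz":0,"roll":0},{"tx":-2,"ty":0,"tz":0,"roll":0},{"tx":-2.5,"ty":0,"tz":0,"roll":0},{"tx":-3,"ty":0,"tz":0,"roll":0},{"tx":-3.4,"ty":0,"tz":0,"roll":0},{"tx":-3.7,"ty":0,"tz":0,"roll":0},{"tx":-4,"ty":0,"tz":0,"roll":0},{"tx":-4,"ty":0,"tz":0,"roll":0}]' >/dev/null; python3 st.py
```

```text
t 17.9 tip lat(rack x) -6.60 along(rack y) -4.46 z 0.1905 | F x -0.5 y 0.2 z -0.4 Mz 0.00
```

```bash
python3 -m jog '[{"tx":-0.5,"ty":0,"tz":0,"roll":0},{"tx":-1,"ty":0,"tz":0,"roll":0},{"tx":-1.5,"ty":0,"tz":0,"roll":0},{"tx":-2,"ty":0,"tz":0,"roll":0},{"tx":-2.5,"ty":0,"tz":0,"roll":0},{"tx":-2.8,"ty":0,"tz":0,"roll":0},{"tx":-3.1,"ty":0,"tz":0,"roll":0},{"tx":-3.4,"ty":0,"tz":0,"roll":0},{"tx":-3.7,"ty":0,"tz":0,"roll":0},{"tx":-4,"ty":0,"tz":0,"roll":0}]' >/dev/null; python3 st.py
```

```text
t 19.2 tip lat(rack x) -6.56 along(rack y) -0.47 z 0.1905 | F x 0.1 y -0.4 z -0.6 Mz 0.03
```

```bash
python3 -m jog '[{"tx":-0.5,"ty":0,"tz":0,"roll":0},{"tx":-1,"ty":0,"tz":0,"roll":0},{"tx":-1.5,"ty":0,"tz":0,"roll":0},{"tx":-2,"ty":0,"tz":0,"roll":0},{"tx":-2.4,"ty":0,"tz":0,"roll":0},{"tx":-2.7,"ty":0,"tz":0,"roll":0},{"tx":-3,"ty":0,"tz":0,"roll":0},{"tx":-3,"ty":0,"tz":0,"roll":0},{"tx":-3,"ty":0,"tz":0,"roll":0},{"tx":-3,"ty":0,"tz":0,"roll":0}]' >/dev/null; python3 st.py
python3 - <<'E'
from h import *
o=np.zeros((600,800,3),np.uint8)
for k,(n,b) in enumerate(dict(scene=(200,260,115,195),side=(120,170,235,302)).items()):
    p,d,c=snap(n); r0,r1,c0,c1=b
    i=cv2.resize(p[r0:r1,c0:c1],(400,300),interpolation=cv2.INTER_CUBIC); o[:300,400*k:400*k+400]=i
p,d,c=snap('wrist');o[300:,:400]=cv2.resize(p[260:410,180:380],(400,300),interpolation=cv2.INTER_CUBIC)
cv2.imwrite('pics/i.png',o[:,:,::-1])
E
```

```text
t 20.4 tip lat(rack x) -6.57 along(rack y) 2.56 z 0.1905 | F x -1.9 y -0.8 z -0.9 Mz 0.06
```

View pics/i.png

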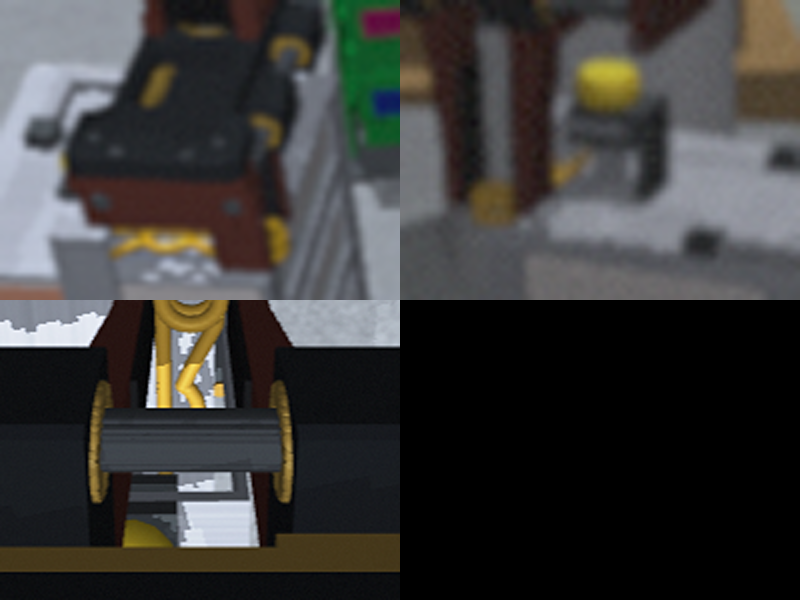

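The wrist crop shows the leg running at column 165, close to the ear's outer edge at 177. So it passed the pin on the outer side, about 3.5 mm too far out, which fits the outward force. Back off and shift in.

```bash
python3 -m jog '[{"tx":2,"ty":0.5,"tz":0,"roll":0},{"tx":6,"ty":0.5,"tz":0,"roll":0},{"tx":10,"ty":0,"tz":0,"roll":0},{"tx":13,"ty":0,"tz":0,"roll":0},{"tx":14,"ty":-2,"tz":0,"roll":0},{"tx":14,"ty":-4.2,"tz":0,"roll":0},{"tx":14,"ty":-4.2,"tz":0,"roll":0},{"tx":12,"ty":-4.2,"tz":0,"roll":0},{"tx":10.5,"ty":-4.2,"tz":0,"roll":0},{"tx":10,"ty":-4.2,"tz":0,"roll":0}]' >/dev/null; python3 st.py
python3 -m jog '[{"tx":-0.5,"ty":0,"tz":0,"roll":0},{"tx":-1,"ty":0,"tz":0,"roll":0},{"tx":-1.5,"ty":0,"tz":0,"roll":0},{"tx":-2,"ty":0,"tz":0,"roll":0},{"tx":-2.5,"ty":0,"tz":0,"roll":0},{"tx":-3,"ty":0,"tz":0,"roll":0},{"tx":-3.5,"ty":0,"tz":0,"roll":0},{"tx":-3.5,"ty":0,"tz":0,"roll":0},{"tx":-3.5,"ty":0,"tz":0,"roll":0},{"tx":-3.5,"ty":0,"tz":0,"roll":0}]' >/dev/null; python3 st.py
```

```text
t 21.9 tip lat(rack x) -2.46 along(rack y) -7.27 z 0.1905 | F x 0.3 y -1.3 z 0.5 Mz 0.00
t 23.1 tip lat(rack x) -2.39 along(rack y) -4.03 z 0.1905 | F x -0.2 y 0.3 z 0.1 Mz 0.06
```

```bash
python3 -m jog '[{"tx":-0.4,"ty":0,"tz":0,"roll":0},{"tx":-0.8,"ty":0,"tz":0,"roll":0},{"tx":-1.2,"ty":0,"tz":0,"roll":0},{"tx":-1.6,"ty":0,"tz":0,"roll":0},{"tx":-2,"ty":0,"tz":0,"roll":0},{"tx":-2.3,"ty":0,"tz":0,"roll":0},{"tx":-2.6,"ty":0,"tz":0,"roll":0},{"tx":-3,"ty":0,"tz":0,"roll":0},{"tx":-3,"ty":0,"tz":0,"roll":0},{"tx":-3,"ty":0,"tz":0,"roll":0}]' >/dev/null; python3 st.py
```

```text
t 24.4 tip lat(rack x) -2.37 along(rack y) -1.03 z 0.1905 | F x -0.2 y 0.4 z 0.0 Mz 0.01
```

```bash
python3 -m jog '[{"tx":-0.3,"ty":0,"tz":0,"roll":0},{"tx":-0.6,"ty":0,"tz":0,"roll":0},{"tx":-0.9,"ty":0,"tz":0,"roll":0},{"tx":-1.2,"ty":0,"tz":0,"roll":0},{"tx":-1.5,"ty":0,"tz":0,"roll":0},{"tx":-1.8,"ty":0,"tz":0,"roll":0},{"tx":-2,"ty":0,"tz":0,"roll":0},{"tx":-2,"ty":0,"tz":0,"roll":0},{"tx":-2,"ty":0,"tz":0,"roll":0},{"tx":-2,"ty":0,"tz":0,"roll":0}]' >/dev/null; python3 st.py
```

```text
t 25.6 tip lat(rack x) -2.33 along(rack y) 0.98 z 0.1905 | F x 1.3 y -0.5 z -0.7 Mz -0.07
```

```bash
python3 -m jog '[{"tx":-0.4,"ty":0,"tz":0,"roll":0},{"tx":-0.8,"ty":0,"tz":0,"roll":0},{"tx":-1.0,"ty":0,"tz":0,"roll":0},{"tx":-1.0,"ty":0,"tz":0,"roll":0},{"tx":-1.0,"ty":-0.4,"tz":0,"roll":0},{"tx":-1.0,"ty":-0.8,"tz":0,"roll":0},{"tx":-1.0,"ty":-1.2,"tz":0,"roll":0},{"tx":-1.0,"ty":-1.6,"tz":0,"roll":0},{"tx":-1.0,"ty":-1.6,"tz":0,"roll":0},{"tx":-1.0,"ty":-1.6,"tz":0,"roll":0}]' >/dev/null; python3 st.py
```

```text
t 26.9 tip lat(rack x) -1.00 along(rack y) 1.99 z 0.1907 | F x -1.8 y -1.8 z -0.1 Mz 0.07
```

```bash
python3 -m jog '[{"tx":0,"ty":-0.3,"tz":0,"roll":0},{"tx":0,"ty":-0.6,"tz":0,"roll":0},{"tx":0,"ty":-0.9,"tz":0,"roll":0},{"tx":0,"ty":-1.2,"tz":0,"roll":0},{"tx":0,"ty":-1.5,"tz":0,"roll":0},{"tx":0,"ty":-1.8,"tz":0,"roll":0},{"tx":0,"ty":-2.0,"tz":0,"roll":0},{"tx":0,"ty":-2.0,"tz":0,"roll":0},{"tx":0,"ty":-2.0,"tz":0,"roll":0},{"tx":0,"ty":-2.0,"tz":0,"roll":0}]' >/dev/null; python3 st.py
```

```text
t 28.1 tip lat(rack x) 1.27 along(rack y) 2.10 z 0.1905 | F x -3.6 y -0.5 z -0.6 Mz 0.19
```

The tip is caught: it moves sideways against about 3.6 N, so the pin is turning. Continue until it is square.

```bash
python3 -m jog '[{"tx":0,"ty":-0.3,"tz":0,"roll":0},{"tx":0,"ty":-0.6,"tz":0,"roll":0},{"tx":0,"ty":-0.9,"tz":0,"roll":0},{"tx":0,"ty":-1.2,"tz":0,"roll":0},{"tx":0,"ty":-1.5,"tz":0,"roll":0},{"tx":0,"ty":-1.8,"tz":0,"roll":0},{"tx":0,"ty":-2.0,"tz":0,"roll":0},{"tx":0,"ty":-2.2,"tz":0,"roll":0},{"tx":0,"ty":-2.2,"tz":0,"roll":0},{"tx":0,"ty":-2.2,"tz":0,"roll":0}]' >/dev/null; python3 st.py
```

```text
t 29.4 tip lat(rack x) 3.45 along(rack y) 1.93 z 0.1905 | F x -3.3 y 0.8 z -0.7 Mz 0.30
```

```bash
python3 -m jog '[{"tx":0,"ty":-0.3,"tz":0,"roll":0},{"tx":0,"ty":-0.6,"tz":0,"roll":0},{"tx":-0.4,"ty":-0.8,"tz":0,"roll":0},{"tx":-0.8,"ty":-0.8,"tz":0,"roll":0},{"tx":-1.2,"ty":-0.8,"tz":0,"roll":0},{"tx":-1.6,"ty":-0.8,"tz":0,"roll":0},{"tx":-2.0,"ty":-0.8,"tz":0,"roll":0},{"tx":-2.4,"ty":-0.8,"tz":0,"roll":0},{"tx":-2.8,"ty":-0.8,"tz":0,"roll":0},{"tx":-3,"ty":-0.8,"tz":0,"roll":0}]' >/dev/null; python3 st.py
```

```text
t 30.6 tip lat(rack x) 4.25 along(rack y) 5.01 z 0.1905 | F x -3.8 y 0.0 z -1.3 Mz 0.13
```

```bash
python3 -m jog '[{"tx":-0.6,"ty":0,"tz":0,"roll":0},{"tx":-1.2,"ty":0,"tz":0,"roll":0},{"tx":-1.8,"ty":0,"tz":0,"roll":0},{"tx":-2.4,"ty":0,"tz":0,"roll":0},{"tx":-3,"ty":0,"tz":0,"roll":0},{"tx":-3.6,"ty":0,"tz":0,"roll":0},{"tx":-4.2,"ty":0,"tz":0,"roll":0},{"tx":-4.8,"ty":0,"tz":0,"roll":0},{"tx":-5.4,"ty":0,"tz":0,"roll":0},{"tx":-6,"ty":0,"tz":0,"roll":0}]' >/dev/null; python3 st.py
```

```text
t 31.9 tip lat(rack x) 4.30 along(rack y) 10.97 z 0.1905 | F x -3.5 y -1.0 z -0.3 Mz 0.19
```

```bash
python3 -m jog '[{"tx":-1,"ty":0.3,"tz":0,"roll":0},{"tx":-2,"ty":0.6,"tz":0,"roll":0},{"tx":-3,"ty":0.7,"tz":0,"roll":0},{"tx":-4,"ty":0.7,"tz":0,"roll":0},{"tx":-5,"ty":0.7,"tz":0,"roll":0},{"tx":-6,"ty":0.7,"tz":0,"roll":0},{"tx":-7,"ty":0.7,"tz":0,"roll":0},{"tx":-8,"ty":0.7,"tz":0,"roll":0},{"tx":-9,"ty":0.7,"tz":0,"roll":0},{"tx":-10,"ty":0.7,"tz":0,"roll":0}]' >/dev/null; python3 st.py
```

```text
t 33.1 tip lat(rack x) 3.02 along(rack y) 19.63 z 0.1908 | F x -5.2 y -6.5 z -0.4 Mz 0.22
```

```bash
python3 -m jog '[{"tx":-0.8,"ty":0.2,"tz":0,"roll":0},{"tx":-1.6,"ty":0.4,"tz":0,"roll":0},{"tx":-2.4,"ty":0.5,"tz":0,"roll":0},{"tx":-3.2,"ty":0.5,"tz":0,"roll":0},{"tx":-4,"ty":0.5,"tz":0,"roll":0},{"tx":-4.8,"ty":0.5,"tz":0,"roll":0},{"tx":-5.6,"ty":0.5,"tz":0,"roll":0},{"tx":-6.4,"ty":0.5,"tz":0,"roll":0},{"tx":-7.2,"ty":0.5,"tz":0,"roll":0},{"tx":-8,"ty":0.5,"tz":0,"roll":0}]' >/dev/null; python3 st.py
```

```text
t 34.4 tip lat(rack x) 3.15 along(rack y) 30.21 z 0.1906 | F x -4.6 y 2.5 z -1.0 Mz 0.22
```

It has snapped: the force now draws the cotter inward. Ease it on to home.

```bash
python3 -m jog '[{"tx":-0.5,"ty":0,"tz":0,"roll":0},{"tx":-1,"ty":0,"tz":0,"roll":0},{"tx":-1.5,"ty":0,"tz":0,"roll":0},{"tx":-2,"ty":0,"tz":0,"roll":0},{"tx":-2.5,"ty":0,"tz":0,"roll":0},{"tx":-3,"ty":0,"tz":0,"roll":0},{"tx":-3.5,"ty":0,"tz":0,"roll":0},{"tx":-4,"ty":0,"tz":0,"roll":0},{"tx":-4,"ty":0,"tz":0,"roll":0},{"tx":-4,"ty":0,"tz":0,"roll":0}]' >/dev/null; python3 st.py
```

```text
t 35.6 tip lat(rack x) 3.49 along(rack y) 32.71 z 0.1904 | F x -0.7 y -1.0 z -0.6 Mz 0.09
```

```bash
python3 -m jog '[{"tx":-0.3,"ty":0,"tz":0,"roll":0},{"tx":-0.6,"ty":0,"tz":0,"roll":0},{"tx":-0.9,"ty":0,"tz":0,"roll":0},{"tx":-1.2,"ty":0,"tz":0,"roll":0},{"tx":-1.5,"ty":0,"tz":0,"roll":0},{"tx":-1.5,"ty":0,"tz":0,"roll":0},{"tx":-1.5,"ty":0,"tz":0,"roll":0},{"tx":-1.5,"ty":0,"tz":0,"roll":0},{"tx":-1.5,"ty":0,"tz":0,"roll":0},{"tx":-1.5,"ty":0,"tz":0,"roll":0}]' >/dev/null; python3 st.py
```

```text
t 36.9 tip lat(rack x) 3.13 along(rack y) 34.05 z 0.1906 | F x -2.8 y -4.0 z -1.0 Mz 0.05
```

```bash
python3 -m jog '[{"tx":0.6,"ty":0,"tz":0,"roll":0},{"tx":1.2,"ty":0,"tz":0,"roll":0},{"tx":1.6,"ty":0,"tz":0,"roll":0},{"tx":1.6,"ty":0,"tz":0,"roll":0},{"tx":1.6,"ty":0,"tz":0,"roll":0},{"tx":1.6,"ty":0,"tz":0,"roll":0},{"tx":1.6,"ty":0,"tz":0,"roll":0},{"tx":1.6,"ty":0,"tz":0,"roll":0},{"tx":1.6,"ty":0,"tz":0,"roll":0},{"tx":1.6,"ty":0,"tz":0,"roll":0}]' >/dev/null; python3 st.py
python3 -m jog '[{"tx":0,"ty":0,"tz":0,"roll":0},{"tx":0,"ty":0,"tz":0,"roll":0},{"tx":0,"ty":0,"tz":0,"roll":0},{"tx":0,"ty":0,"tz":0,"roll":0},{"tx":0,"ty":0,"tz":0,"roll":0},{"tx":0,"ty":0,"tz":-3,"roll":0},{"tx":0,"ty":0,"tz":-15,"roll":0},{"tx":5,"ty":0,"tz":-50,"roll":0},{"tx":30,"ty":0,"tz":-90,"roll":0},{"tx":80,"ty":0,"tz":-110,"roll":0}]' 0
python3 - <<'E'
from h import *
o=np.zeros((600,800,3),np.uint8)
for k,(n,b) in enumerate(dict(scene=(200,260,115,195),side=(120,170,235,302)).items()):
    p,d,c=snap(n); r0,r1,c0,c1=b
    i=cv2.resize(p[r0:r1,c0:c1],(400,300),interpolation=cv2.INTER_CUBIC); o[:300,400*k:400*k+400]=i
p,d,c=snap('wrist');o[300:,:400]=cv2.resize(p,(400,300),interpolation=cv2.INTER_AREA)
np.savez('j.npz',p=p,W=cloud(d,c))
cv2.imwrite('pics/j.png',o[:,:,::-1])
E
```

```text
t 38.1 tip lat(rack x) 3.33 along(rack y) 32.91 z 0.1905 | F x -0.6 y 0.0 z -1.1 Mz -0.02
clock: 39.35
eef_pos: [0.6813, -0.0762, 0.305]
tcp_rot: [0.788, 0.616, 0.002, 0.002]
ft_force: [0.0, 0.0, 0.6]
gripper_width: 0.044
grip_force: 0.0
```

View pics/j.png

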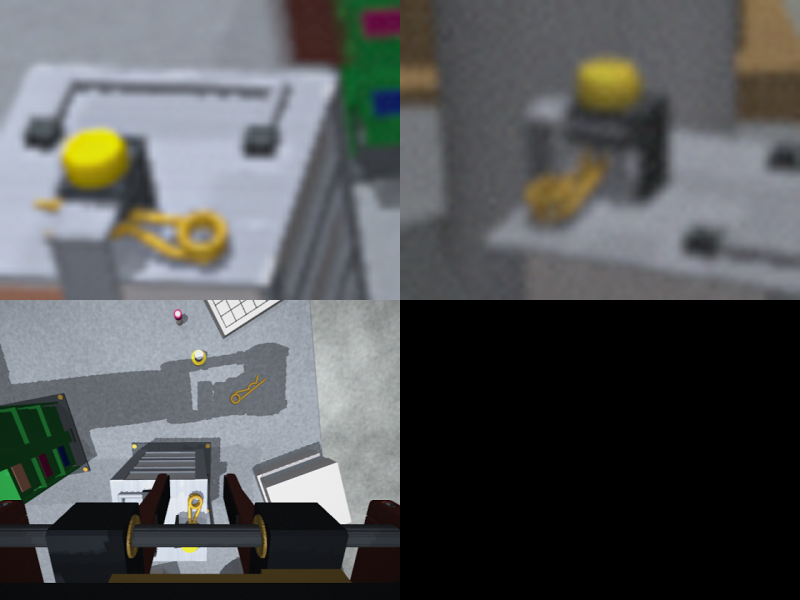

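The cotter sits through the pin: coil at (205,235) in the scene crop, leg tip out past the clevis at (45,205), bow on the outer side, head down on the ear. The gripper is clear.

```bash
python3 -c "
from plant import robot
print(robot.close_job())"
```

```text
the job is handed in; nothing more can be done
None
```

The pin is down on the clevis and the cotter is through it, snapped home with its bow on the outer side and released; the job was handed in at about 39.5 s of the 53 s, and its verdict was not shown to me.

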